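# Wind in the turnbuckle of a knife glue-up press

## Task

The handle of the knife in the glue-up press has just been glued: clamp it by winding the turnbuckle body, the one with four arms that end in black barrel grips, so that its top goes over towards the knife side and both press ends draw in together. Take one arm, swing it over, let go and take the next, until the steel indicator tab in the top of one press head pops up, and stop there: no more than a quarter turn beyond. Let go of the press and leave the bowl, the file and the wooden blank beside it where they are.

Things in the scene. Friction and masses are not known exactly. Their poses are not given: they have to be found in the camera images.
- press: Press, fixed to the bench: dark steel bed 270 x 400 x 12 mm. Origin on the bench under the turnbuckle's middle; z up; y along the turnbuckle's axis, +y to the end with the tab; x from the turnbuckle to the knife side (away from the robot within 0.35 rad). Bed spans x -65..+205, y -200..+200 mm. Two grey carriages 60 x 30 mm, tops 132 mm above the bench, stand at y about +-130 mm.
- hub (a point): Middle of the turnbuckle, on its axis, 105 mm above the bench; fixed to the press, with its axes. The body is steel, 130 mm long, 38 mm thick at its middle, with four arms (10 mm rods) 90 degrees apart in the plane y = 0, each ending in a black barrel grip. Both ends draw in 12 mm per turn. Nothing stands on its robot side.
- turnbuckle (a joint): Turning angle (rad) of the turnbuckle about the press's +y: it grows as the top goes over to +x, which tightens. Starts at 0 to 1.6; stop at 7.2. Grip k (0 to 3) lies at joint + k x 90 degrees from straight up, leaning to +x. It takes about 3 to 5 N at a grip and stays where left. Pads meet the handle at about 2.4; the tab pops at about 5.0; over-tight a quarter turn later.
- grip0 (a point): Centre of grip 0, a black barrel 24 mm in diameter and 26 mm long, lying along the press's y, 75 mm from the axis. It can be pinched by its flat ends from above with the fingers closing along the press's y, and turns between the pads as it is led round the arc.
- grip1 (a point): Centre of grip 1, as grip 0.
- grip2 (a point): Centre of grip 2, as grip 0.
- grip3 (a point): Centre of grip 3, as grip 0.
- knife (a point): Centre of the knife's handle (105 x 28 x 34 mm, along the press's x, top 72 mm above the bench), fixed in the press; the blade goes on to 325 mm beyond the hub. A grey press head (44 x 36 mm, top 77 mm above the bench) with a sprung steel pad stands either side of it, its centre about 54 mm off in y, joined to the carriages by low grey arms.
- tab (a joint): How far the indicator tab stands out of the left (+y) press head (m): 0 held down, 0.018 popped up. It is sprung and pops by itself when the head's pad has been pushed in 5 mm, at about 18 N of clamping force.
- tab_top (a point): Middle of the top face of the indicator tab, a plain steel plate 16 x 9 mm in the top of the left (+y) press head; 77.5 mm above the bench when held down, level with the head's top, 95.5 mm when popped.
- bowl: Loose white bowl, 110 mm across, 50 mm high, beside the press's +y end; origin under its centre. Leave alone.
- file: Loose file with a wooden handle, 260 mm long, 22 mm thick, lying along its x beside the press's -y end; origin on the bench at its middle. Leave alone.
- blank: Loose wooden blank 110 x 45 x 30 mm beside the press's +y end; origin under its centre. Leave alone.

How it is judged:
At the end, for the whole second after the job is handed in: The indicator tab stands up (at least 13 of its 18 mm), the turnbuckle is still wound in (at least 4.7 rad) and at rest, and it is no more than a quarter turn beyond the pop (under 6.57 rad) (value of joint tab above 0.013 m and value of joint turnbuckle between 4.7 and 6.57 rad and velocity of joint turnbuckle between -0.05 and 0.05 rad/s); the robot touches nothing.
It fails at once if the turnbuckle is wound more than a quarter turn beyond the tab's pop (value of joint turnbuckle above 6.57 rad).
It fails at once if the bowl, the file or the blank is shifted by more than 30 mm (distance of any of bowl, file, blank from where it was at the start of the episode above 0.03 m).
It also fails if it takes over 61 s, if anything falls off the work surface, if the arm or the gripper's body presses on something with over 40 N, if the wrist force passes 120 N, or if a joint passes its speed limit or range.

## Robot

A 6-joint arm with a two-finger parallel gripper is mounted at the origin on the work surface. World frame = base frame: x ahead of the robot, y to its left, z up, the work surface at z = 0. Lengths are in m, angles in rad, forces in N, time in s.
With the tool pointing down it reaches from about 0.35 to 0.775 m from the base axis. Payload 7.3 kg.
Tool frame: the origin (TCP) lies at the centre of the arm's flange, where the gripper is bolted on; the fingertips stand 178 mm ahead of it and the grasp point (between the pads) lies 159 mm ahead of it; z points along the fingers, y is the line along which they close (so a half turn about z gives the same grasp; the last joint's range is limited). The gripper opens to 92 mm and grips with 3 to 60 N. Pads are 19 mm wide; open, the fingers measure 130 mm over their backs; the gripper's body (75 mm by 190 mm) begins 47 mm behind the grasp point.
Start: joints at [-1.478, 0.342, 1.524, -0, 1.275, -0.146], TCP at [0.124, -0.51, 0.405] pointing down, gripper open.
Joint ranges: [-2.53, 2.53], [-0.77, 2.02], [0.04, 2.7], [-1, 4.14], [0.28, 2.66], [-3.11, 3.11]. Speed limits (rad/s): [2.57, 2.57, 3.14, 3.14, 3.14, 3.14].

## Interface

Orientations are given as [roll, pitch, yaw] about the fixed x, y, z axes, in that order (R = Rz(yaw) Ry(pitch) Rx(roll)).
In Python, from cell import robot, order, read_camera gives the robot as it stands (robot), with the cameras as plain functions and the job (order).
- The arm moves only by the shell command python3 drive.py [OPENING] [FORCE], which reads ROWS from standard input. ROWS is a JSON object with one list for each field, all of the same length, 1 to 8, a row being the entries at one place: x, y, z (the shift in m), wx, wy, wz (a rotation vector in rad); each row shifts and turns the commanded pose from where the row before left it, along the tool's axes as they then stand; what a row does not reach is not made up. A row lasts 1/12 s, in which the tool goes at most 0.0417 m and 0.125 rad, less where a joint would pass 70% of its speed; a pose out of reach is approached as far as the arm can. OPENING is the finger opening in m, set as the command begins (- or left out keeps the last). The fingers move at their own pace and stop on an object; FORCE is the grip in N (left out, the last holds). Time passes only in rows, so rows that do not move let the fingers close. It prints the time, the measured TCP pose, the force, the opening and the grip force at its end. Input that does not fit is refused with a message, and nothing moves.
- robot.observe(): the state, without advancing time (a new reading comes with each control period).
- read_camera(name): name is "side" or "top" or "wrist"; returns a dict with "image" (420x560x3 uint8, red, green, blue), "fx", "fy", "cx", "cy" (pixels), "pose" (4x4, takes a point from camera to world coordinates). Camera axes: x right, y down, z forward; pixel columns grow to the right and rows downward; lengths in m; the calibration is good to about 2 mm. A picture is of the moment at which its call begins. There is no depth.
- order.hand_in(): hands the job in; it is judged then, once.
The state is a dict: "time": time; "qpos": joint angles; "qvel": joint speeds; "joint_efforts": joint torques, N m; "tool_pos": TCP position; "tool_rot": TCP orientation; "contact_force": force on the tool from outside, world axes, zero at the start; "torque": the same for the moment, N m; "opening": finger opening in m; "grip_force": force on a finger pad.
Only numpy, scipy, OpenCV 4.12 (cv2) and the standard library are available. Lean on these libraries where they do the work, as an engineer would, in place of code of your own. Each camera call takes 0.05 s, during which the arm holds its last target. There are 200 camera calls.

## Working session

There is one attempt and no reset: what is moved stays moved. The work goes in short steps, Python scripts to look and compute and a shell command to move; the robot and the scene stay as the last step left them, time stands still between calls to the robot, and variables do not carry over. Pictures are saved under pics/ and viewed, at most 10 in all, crops included, and the job is handed in when it is done.

```bash
ls; mkdir -p pics
python3 - <<'E'
from cell import robot, order, read_camera
import cv2,numpy as np
s=robot.observe();print({k:np.round(v,3).tolist() for k,v in s.items()})
for n in("top","side"):
    c=read_camera(n);cv2.imwrite(f"pics/{n}0.png",c["image"][:,:,::-1]);print(n,c["fx"],c["fy"],c["cx"],c["cy"],np.round(c["pose"],4).tolist())
E
```

```text
cell.py
drive.py
pics
{'time': 0.0, 'qpos': [-1.478, 0.343, 1.525, -0.0, 1.275, -0.146], 'qvel': [0.001, -0.001, -0.0, 0.0, -0.001, 0.0], 'joint_efforts': [0.003, -43.124, -24.422, 0.072, 0.056, -0.0], 'tool_pos': [0.124, -0.51, 0.404], 'tool_rot': [-3.14, -0.0, 0.239], 'contact_force': [-0.333, -0.389, 0.152], 'torque': [0.06, -0.014, 0.013], 'grip_force': 0.0, 'opening': 0.092}
top 472.55422810906714 472.55422810906714 275.02163207251414 213.08445474571502 [[0.0143, -0.9923, 0.1229, 0.5081], [-0.9996, -0.0113, 0.025, 0.0285], [-0.0235, -0.1232, -0.9921, 1.1931], [0.0, 0.0, 0.0, 1.0]]
side 502.69171722069274 502.69171722069274 292.10403535601085 211.01040002083192 [[-0.7378, -0.4953, 0.4586, 0.0378], [-0.675, 0.5437, -0.4988, 0.6808], [-0.0023, -0.6775, -0.7355, 1.0761], [0.0, 0.0, 0.0, 1.0]]
```

View pics/top0.png

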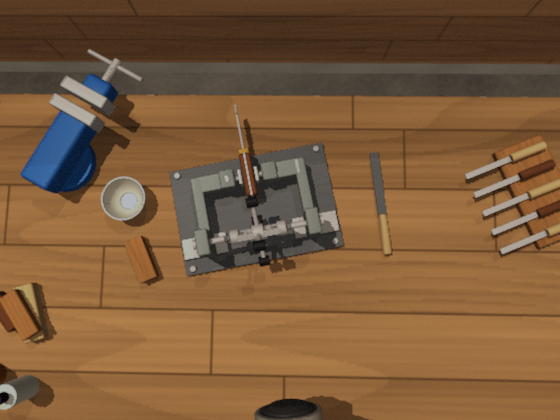

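View pics/side0.png

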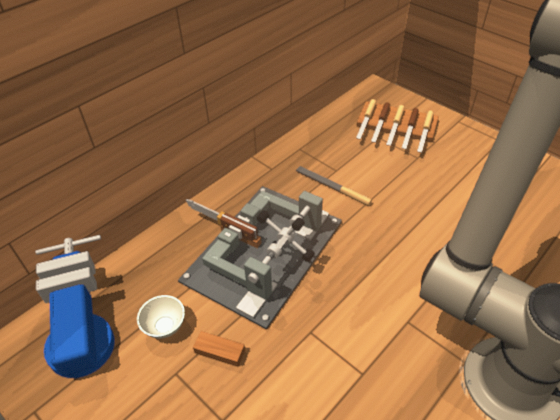

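The top view shows the press around (257,210), with the bed corners near (171,198), (325,146), (343,240) and (187,275). The hub is near (258,232). I'll enlarge both views.

Run:
```python
import cv2
a=cv2.imread("pics/top0.png")[135:285,160:360];b=cv2.imread("pics/side0.png")[180:330,175:375]
cv2.imwrite("pics/topz.png",cv2.resize(a,None,fx=4,fy=4,interpolation=2));cv2.imwrite("pics/sidez.png",cv2.resize(b,None,fx=4,fy=4,interpolation=2))
```

```text
(no output)
```

View pics/topz.png

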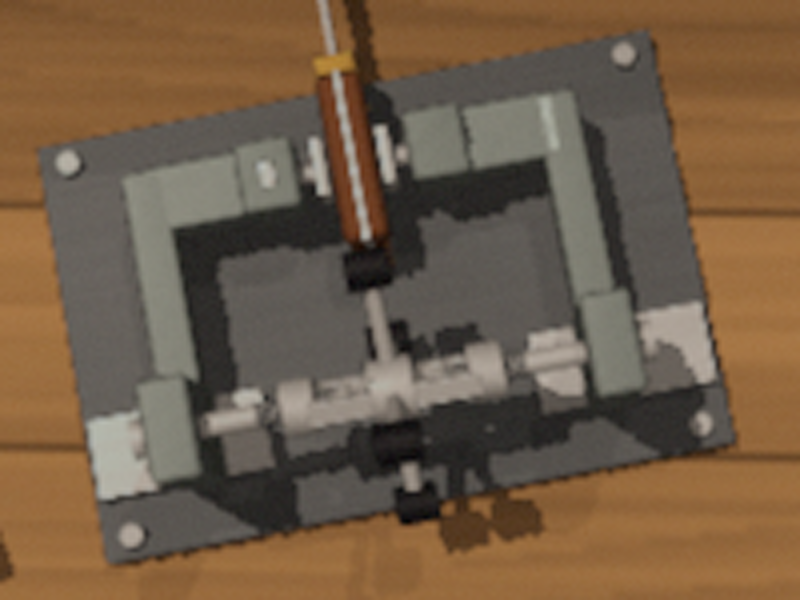

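View pics/sidez.png

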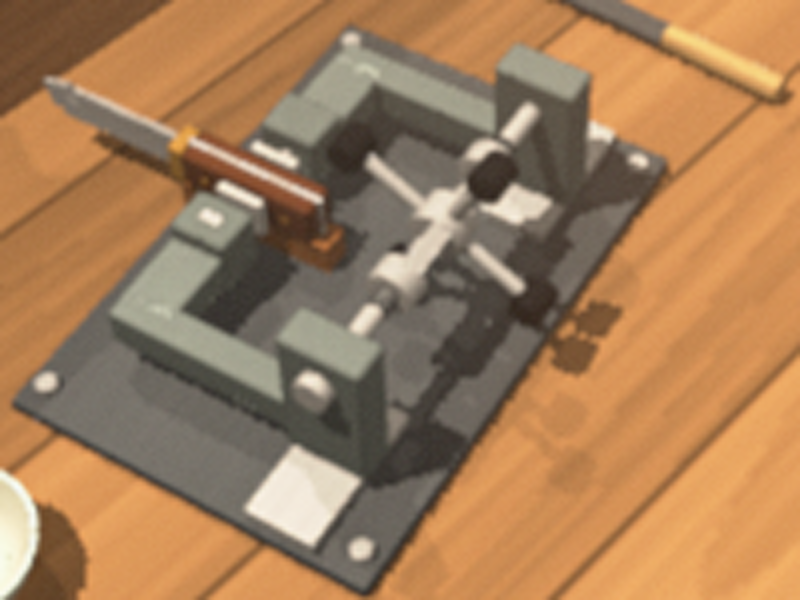

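The crops show the bed corners clearly in both views. The grips in the top crop are at (368,268), (397,443) and (418,502), and in the side crop at (350,145), (492,175) and (530,300). I'll fit the press pose and the turnbuckle angle to these.

```bash
cat > h.py <<'E'
from cell import robot, order, read_camera
import numpy as np, json
from scipy.optimize import least_squares
from scipy.spatial.transform import Rotation as R
def proj(c,P):
    T=np.array(c["pose"]);p=(np.asarray(P)-T[:3,3])@T[:3,:3];return np.c_[c["fx"]*p[:,0]/p[:,2]+c["cx"],c["fy"]*p[:,1]/p[:,2]+c["cy"]]
def w(q,P): # q=x,y,yaw
    P=np.asarray(P,float);return R.from_euler('z',q[2]).apply(P)+[q[0],q[1],0]
def grip(q,th,r=.075): return w(q,[[r*np.sin(th),0,.105+r*np.cos(th)]])[0]
E
python3 - <<'E'
from h import *
C={n:read_camera(n) for n in("top","side")}
K=np.array([[.205,.2,.012],[.205,-.2,.012],[-.065,-.2,.012],[-.065,.2,.012]])
t=np.array([[38,150],[650,30],[735,443],[110,563]])/4+[160,135]
s=np.array([[12,405],[350,28],[665,160],[370,595]])/4+[175,180]
gt=np.array([[368,268],[397,443],[418,502]])/4+[160,135]
gs=np.array([[350,145],[492,175],[530,300]])/4+[175,180]
def f(v):
    q=v[:3];P=w(q,K);
    G=np.array([grip(q,v[3]+a) for a in(np.pi/2,0,-np.pi/2)])
    return np.r_[(proj(C["top"],P)-t).ravel(),(proj(C["side"],P)-s).ravel(),(proj(C["top"],G[:1])-gt[:1]).ravel(),(proj(C["side"],G)-gs).ravel(),(proj(C["top"],G[1:])-gt[1:]).ravel()]
for a0 in(-.5,.2):
    r=least_squares(f,[.5,0,.2,a0]);print(r.x,r.cost);print(np.round(r.fun.reshape(-1,2),1).tolist())
E
```

```text
[ 0.59739513  0.09479887  0.20900167 -0.48989875] 9.363885883695026
[[-1.1, -0.2], [-0.9, -0.6], [0.1, -0.4], [-1.2, 1.0], [-0.5, -1.4], [-0.2, -1.8], [1.1, -1.1], [-0.8, -1.3], [-0.5, 0.4], [0.8, 0.2], [0.4, -0.0], [1.3, -0.0], [-0.0, 0.1], [-0.4, 0.5]]
[ 0.59739513  0.09479887  0.20900166 -0.48989873] 9.363885883695572
[[-1.1, -0.2], [-0.9, -0.6], [0.1, -0.4], [-1.2, 1.0], [-0.5, -1.4], [-0.2, -1.8], [1.1, -1.1], [-0.8, -1.3], [-0.5, 0.4], [0.8, 0.2], [0.4, -0.0], [1.3, -0.0], [-0.0, 0.1], [-0.4, 0.5]]
```

The fit is good: the press is at (0.597, 0.095) with yaw 0.209, and the turnbuckle starts at about 1.08. Grip 3 is at -0.49, so each quarter swing brings the next grip to the same place. I'll move above grip 3.

```bash
cat >> h.py <<'E'
Q=[.5974,.0948,.209]
def to(th,dz=0.,q=Q):
    s=robot.observe();Rt=R.from_euler('xyz',s["tool_rot"]);T=grip(q,th)+[0,0,.159+dz]
    Rg=R.from_euler('xyz',[np.pi,0,q[2]])
    print("delta press-aligned tool axes",np.round(Rg.inv().apply(T-s["tool_pos"]),4),"rotvec",np.round((Rt.inv()*Rg).as_rotvec(),3),"t",s["time"])
E
echo '{"x": [0.0277, 0.0277, 0.0277, 0.0277, 0.0277, 0.0277, 0.0277], "y": [-0.0246, -0.0246, -0.0246, -0.0246, -0.0246, -0.0246, -0.0246], "z": [0, 0, 0, 0, 0, 0, 0], "wx": [0, 0, 0, 0, 0, 0, 0], "wy": [0, 0, 0, 0, 0, 0, 0], "wz": [0.03, 0, 0, 0, 0, 0, 0]}' | python3 drive.py 0.06
echo '{"x": [0.0277, 0.0277, 0.0277, 0.0277, 0.0277, 0.0277, 0.0277], "y": [-0.0246, -0.0246, -0.0246, -0.0246, -0.0246, -0.0246, -0.0246], "z": [0, 0, 0, 0, 0, 0, 0], "wx": [0, 0, 0, 0, 0, 0, 0], "wy": [0, 0, 0, 0, 0, 0, 0], "wz": [0, 0, 0, 0, 0, 0, 0]}' | python3 drive.py
echo '{"x": [0.0277, 0.0277, 0.0277, 0.0277, 0.0277, 0.0277, 0, 0], "y": [-0.0246, -0.0246, -0.0246, -0.0246, -0.0246, -0.0246, 0, 0], "z": [0, 0, 0, 0, 0, 0, 0, 0], "wx": [0, 0, 0, 0, 0, 0, 0, 0], "wy": [0, 0, 0, 0, 0, 0, 0, 0], "wz": [0, 0, 0, 0, 0, 0, 0, 0]}' | python3 drive.py
python3 -c "
from h import *
to(-.49)"
```

```text
time: 0.78
tool_pos: [0.2779, -0.2992, 0.4047]
tool_rot: [3.141, -0.0, 0.208]
contact_force: [1.2, 0.3, -0.4]
opening: 0.0605
grip_force: 0.0
time: 1.37
tool_pos: [0.432, -0.0903, 0.4048]
tool_rot: [3.141, -0.0, 0.209]
contact_force: [0.4, -1.1, -0.2]
opening: 0.0602
grip_force: 0.0
time: 2.03
tool_pos: [0.5638, 0.0883, 0.4037]
tool_rot: [-3.141, 0.001, 0.212]
contact_force: [-0.3, -0.0, 0.5]
opening: 0.0603
grip_force: 0.0
delta press-aligned tool axes [-0.001   0.0006  0.0735] rotvec [-0.     0.001  0.003] t 2.0333
```

Now I'm above the grip. I'll check the side camera once, then descend.

```bash
echo '{"x": [0, 0, 0, -0.001, 0], "y": [0, 0, 0, 0, 0], "z": [0.0185, 0.0185, 0.0185, 0.018, 0], "wx": [0, 0, 0, 0, 0], "wy": [0, 0, 0, 0, 0], "wz": [0, 0, 0, 0, 0]}' | python3 drive.py
echo '{"x": [0, 0, 0, 0, 0], "y": [0, 0, 0, 0, 0], "z": [0, 0, 0, 0, 0], "wx": [0, 0, 0, 0, 0], "wy": [0, 0, 0, 0, 0], "wz": [0, 0, 0, 0, 0]}' | python3 drive.py 0 25
python3 - <<'E'
from h import *
import cv2
to(-.49)
a=read_camera("side")["image"][160:330,175:375,::-1]
b=read_camera("wrist")["image"][:,:,::-1]
a=cv2.resize(a,(494,420),interpolation=2)
cv2.imwrite("pics/g1.png",cv2.resize(np.hstack([a,b]),(800,319)))
E
```

```text
time: 2.45
tool_pos: [0.5607, 0.0853, 0.3278]
tool_rot: [-3.141, 0.007, 0.207]
contact_force: [-0.5, 0.6, -0.3]
opening: 0.0603
grip_force: 0.0
time: 2.87
tool_pos: [0.5624, 0.0864, 0.3321]
tool_rot: [3.141, -0.002, 0.209]
contact_force: [0.7, -1.0, -0.9]
opening: 0.0311
grip_force: 0.0
delta press-aligned tool axes [ 0.0007 -0.001   0.002 ] rotvec [ 0.    -0.002 -0.   ] t 2.8667
```

View pics/g1.png

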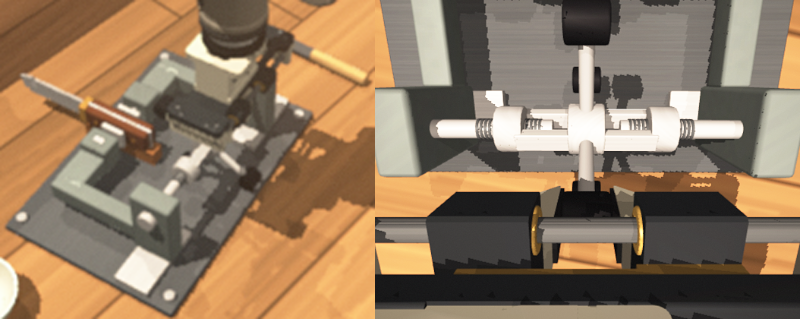

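The wrist view shows the black grip between the fingers at about (587,205), and the fingers are still closing. I'll finish the close and swing a quarter turn along the arc.

```bash
echo '{"x": [0, 0, 0], "y": [0, 0, 0], "z": [0, 0, 0], "wx": [0, 0, 0], "wy": [0, 0, 0], "wz": [0, 0, 0]}' | python3 drive.py 0 25
echo '{"x": [0.0067, 0.0069, 0.0071, 0.0073, 0.0074, 0.0074, 0.0073, 0.0071], "y": [0, 0, 0, 0, 0, 0, 0, 0], "z": [-0.0031, -0.0025, -0.0018, -0.0011, -0.0004, 0.0004, 0.0011, 0.0018], "wx": [0, 0, 0, 0, 0, 0, 0, 0], "wy": [0, 0, 0, 0, 0, 0, 0, 0], "wz": [0, 0, 0, 0, 0, 0, 0, 0]}' | python3 drive.py
echo '{"x": [0.0069, 0.0067, 0.0063, 0.0059, 0.0055, 0.0050, 0.0044, 0.0038], "y": [0, 0, 0, 0, 0, 0, 0, 0], "z": [0.0025, 0.0031, 0.0038, 0.0044, 0.0049, 0.0054, 0.0059, 0.0063], "wx": [0, 0, 0, 0, 0, 0, 0, 0], "wy": [0, 0, 0, 0, 0, 0, 0, 0], "wz": [0, 0, 0, 0, 0, 0, 0, 0]}' | python3 drive.py
echo '{"x": [0, 0], "y": [0, 0], "z": [0, 0], "wx": [0, 0], "wy": [0, 0], "wz": [0, 0]}' | python3 drive.py
python3 -c "
from h import *
to(1.08)"
```

```text
time: 3.22
tool_pos: [0.5623, 0.0869, 0.3319]
tool_rot: [-3.141, -0.001, 0.209]
contact_force: [-1.5, 2.9, 5.8]
opening: 0.0257
grip_force: 25.0
time: 3.88
tool_pos: [0.6179, 0.0985, 0.3374]
tool_rot: [-3.141, 0.003, 0.209]
contact_force: [-5.3, 1.3, 8.3]
opening: 0.0258
grip_force: 25.0
time: 4.55
tool_pos: [0.6632, 0.1081, 0.3031]
tool_rot: [3.141, -0.007, 0.209]
contact_force: [3.6, 3.8, 11.3]
opening: 0.026
grip_force: 25.0
time: 4.72
tool_pos: [0.6635, 0.1082, 0.3021]
tool_rot: [3.141, -0.008, 0.209]
contact_force: [8.1, 4.6, 4.2]
opening: 0.0258
grip_force: 25.0
delta press-aligned tool axes [-0.0013 -0.0006  0.0028] rotvec [ 0.001 -0.008  0.   ] t 4.7167
```

```bash
echo '{"x": [0, 0, 0, 0, 0, 0, 0, 0], "y": [0, 0, 0, 0, 0, 0, 0, 0], "z": [0, 0, 0, 0, -0.025, -0.025, -0.026, -0.026], "wx": [0, 0, 0, 0, 0, 0, 0, 0], "wy": [0, 0, 0, 0, 0.004, 0.004, 0, 0], "wz": [0, 0, 0, 0, 0, 0, 0, 0]}' | python3 drive.py 0.06
echo '{"x": [-0.0255, -0.0255, -0.0255, -0.0255, 0, 0], "y": [0, 0, 0, 0, 0, 0], "z": [0, 0, 0, 0, 0, 0], "wx": [0, 0, 0, 0, 0, 0], "wy": [0, 0, 0, 0, 0, 0], "wz": [0, 0, 0, 0, 0, 0]}' | python3 drive.py
python3 - <<'E'
from h import *
import cv2
to(-.49)
b=read_camera("wrist")["image"][:,:,::-1]
a=read_camera("side")["image"][160:330,175:375,::-1]
a=cv2.resize(a,(494,420),interpolation=2)
cv2.imwrite("pics/g2.png",cv2.resize(np.hstack([a,b]),(800,319)))
E
```

```text
time: 5.38
tool_pos: [0.6611, 0.1073, 0.4031]
tool_rot: [3.141, -0.007, 0.209]
contact_force: [1.5, 0.2, -0.1]
opening: 0.06
grip_force: 0.0
time: 5.88
tool_pos: [0.5608, 0.0861, 0.4021]
tool_rot: [3.141, -0.008, 0.208]
contact_force: [0.7, -1.8, 0.4]
opening: 0.06
grip_force: 0.0
delta press-aligned tool axes [ 0.0023 -0.0009  0.072 ] rotvec [ 0.    -0.008 -0.001] t 5.8833
```

View pics/g2.png

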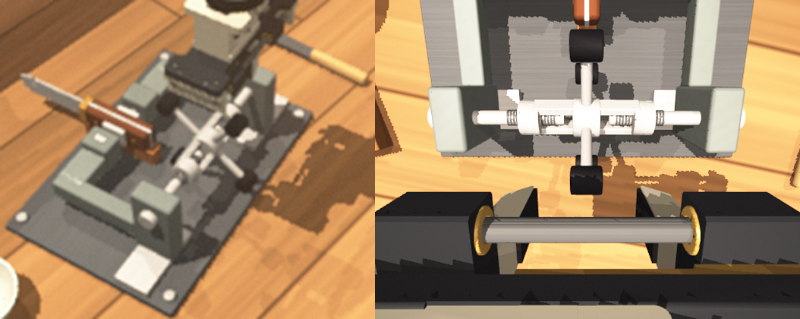

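The wrist view shows the next grip at about (587,180), in the same place as the first. I'll repeat the swing.

```bash
echo '{"x": [0.002, 0, 0, 0, 0, 0], "y": [0, 0, 0, 0, 0, 0], "z": [0.018, 0.018, 0.018, 0.018, 0, 0], "wx": [0, 0, 0, 0, 0, 0], "wy": [-0.008, 0, 0, 0, 0, 0], "wz": [0, 0, 0, 0, 0, 0]}' | python3 drive.py
echo '{"x": [0, 0, 0, 0, 0, 0, 0], "y": [0, 0, 0, 0, 0, 0, 0], "z": [0, 0, 0, 0, 0, 0, 0], "wx": [0, 0, 0, 0, 0, 0, 0], "wy": [0, 0, 0, 0, 0, 0, 0], "wz": [0, 0, 0, 0, 0, 0, 0]}' | python3 drive.py 0 25
python3 -c "
from h import *
to(-.49)"
echo '{"x": [0.0067, 0.0069, 0.0071, 0.0073, 0.0074, 0.0074, 0.0073, 0.0071], "y": [0, 0, 0, 0, 0, 0, 0, 0], "z": [-0.0031, -0.0025, -0.0018, -0.0011, -0.0004, 0.0004, 0.0011, 0.0018], "wx": [0, 0, 0, 0, 0, 0, 0, 0], "wy": [0, 0, 0, 0, 0, 0, 0, 0], "wz": [0, 0, 0, 0, 0, 0, 0, 0]}' | python3 drive.py
echo '{"x": [0.0069, 0.0067, 0.0063, 0.0059, 0.0055, 0.0050, 0.0044, 0.0038], "y": [0, 0, 0, 0, 0, 0, 0, 0], "z": [0.0025, 0.0031, 0.0038, 0.0044, 0.0049, 0.0054, 0.0059, 0.0063], "wx": [0, 0, 0, 0, 0, 0, 0, 0], "wy": [0, 0, 0, 0, 0, 0, 0, 0], "wz": [0, 0, 0, 0, 0, 0, 0, 0]}' | python3 drive.py
echo '{"x": [0, 0], "y": [0, 0], "z": [0, 0], "wx": [0, 0], "wy": [0, 0], "wz": [0, 0]}' | python3 drive.py
python3 -c "
from h import *
to(1.08)"
```

```text
time: 6.48
tool_pos: [0.5643, 0.0868, 0.3288]
tool_rot: [-3.141, 0.002, 0.209]
contact_force: [0.3, 0.1, 0.6]
opening: 0.0602
grip_force: 0.0
time: 7.07
tool_pos: [0.5636, 0.0871, 0.3301]
tool_rot: [-3.141, -0.001, 0.209]
contact_force: [-1.0, 3.5, 2.2]
opening: 0.0258
grip_force: 25.0
delta press-aligned tool axes [-0.0006 -0.0005 -0.    ] rotvec [-0.001 -0.001 -0.   ] t 7.0667
time: 7.73
tool_pos: [0.6196, 0.0989, 0.3373]
tool_rot: [3.142, -0.001, 0.209]
contact_force: [-5.6, 1.7, 10.7]
opening: 0.0257
grip_force: 25.0
time: 8.4
tool_pos: [0.6655, 0.1087, 0.3035]
tool_rot: [3.141, -0.013, 0.209]
contact_force: [7.1, 4.4, 15.0]
opening: 0.0257
grip_force: 25.0
time: 8.57
tool_pos: [0.6659, 0.1087, 0.3026]
tool_rot: [3.141, -0.014, 0.209]
contact_force: [11.0, 4.8, 8.7]
opening: 0.0252
grip_force: 25.0
delta press-aligned tool axes [-0.0037 -0.0006  0.0033] rotvec [ 0.001 -0.014  0.   ] t 8.5667
```

```bash
echo '{"x": [0, 0, 0, 0, 0, 0, 0, 0], "y": [0, 0, 0, 0, 0, 0, 0, 0], "z": [0, 0, 0, 0, -0.025, -0.025, -0.026, -0.026], "wx": [0, 0, 0, 0, 0, 0, 0, 0], "wy": [0, 0, 0, 0, 0, 0, 0, 0], "wz": [0, 0, 0, 0, 0, 0, 0, 0]}' | python3 drive.py 0.06
echo '{"x": [-0.0258, -0.0258, -0.0258, -0.0258, 0, 0], "y": [0, 0, 0, 0, 0, 0], "z": [0, 0, 0, 0, 0, 0], "wx": [0, 0, 0, 0, 0, 0], "wy": [0, 0, 0, 0, 0, 0], "wz": [0, 0, 0, 0, 0, 0]}' | python3 drive.py
python3 - <<'E'
from h import *
import cv2
to(-.49)
b=read_camera("wrist")["image"][:,:,::-1]
a=read_camera("side")["image"][160:330,175:375,::-1]
a=cv2.resize(a,(494,420),interpolation=2)
cv2.imwrite("pics/g3.png",cv2.resize(np.hstack([a,b]),(800,319)))
E
```

```text
time: 9.23
tool_pos: [0.6629, 0.1077, 0.4015]
tool_rot: [3.142, 0.002, 0.209]
contact_force: [0.3, 0.6, -0.7]
opening: 0.0599
grip_force: 0.0
time: 9.73
tool_pos: [0.5614, 0.0862, 0.4013]
tool_rot: [3.141, 0.0, 0.208]
contact_force: [0.8, 0.5, -0.2]
opening: 0.0599
grip_force: 0.0
delta press-aligned tool axes [ 0.0017 -0.0009  0.0712] rotvec [ 0.     0.    -0.001] t 9.7333
```

View pics/g3.png

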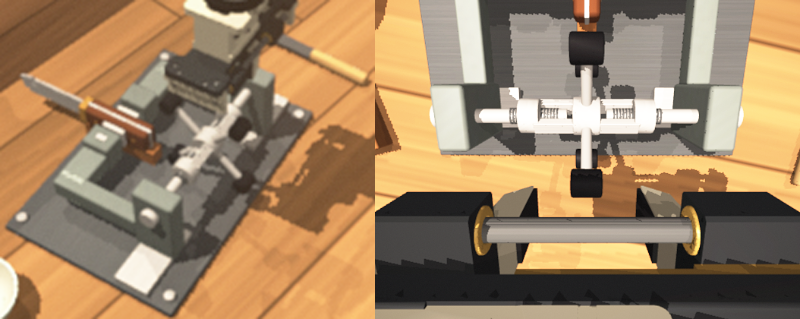

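The next grip is at about (587,183) in the wrist view, again nearly the same place, and the tab is still down. I'll make the third swing a shorter one of about 1.1 rad.

```bash
echo '{"x": [0.001, 0, 0, 0, 0, 0], "y": [0, 0, 0, 0, 0, 0], "z": [0.018, 0.018, 0.018, 0.018, 0, 0], "wx": [0, 0, 0, 0, 0, 0], "wy": [0, 0, 0, 0, 0, 0], "wz": [0, 0, 0, 0, 0, 0]}' | python3 drive.py
echo '{"x": [0, 0, 0, 0, 0, 0, 0], "y": [0, 0, 0, 0, 0, 0, 0], "z": [0, 0, 0, 0, 0, 0, 0], "wx": [0, 0, 0, 0, 0, 0, 0], "wy": [0, 0, 0, 0, 0, 0, 0], "wz": [0, 0, 0, 0, 0, 0, 0]}' | python3 drive.py 0 25
python3 -c "
from h import *
to(-.49)"
echo '{"x": [0.0067, 0.0069, 0.0071, 0.0073, 0.0074, 0.0074, 0.0073, 0.0071], "y": [0, 0, 0, 0, 0, 0, 0, 0], "z": [-0.0031, -0.0025, -0.0018, -0.0011, -0.0004, 0.0004, 0.0011, 0.0018], "wx": [0, 0, 0, 0, 0, 0, 0, 0], "wy": [0, 0, 0, 0, 0, 0, 0, 0], "wz": [0, 0, 0, 0, 0, 0, 0, 0]}' | python3 drive.py
echo '{"x": [0.0069, 0.0067, 0.0063, 0, 0], "y": [0, 0, 0, 0, 0], "z": [0.0025, 0.0031, 0.0038, 0, 0], "wx": [0, 0, 0, 0, 0], "wy": [0, 0, 0, 0, 0], "wz": [0, 0, 0, 0, 0]}' | python3 drive.py
python3 - <<'E'
from h import *
import cv2
to(.588)
b=read_camera("wrist")["image"][:,:,::-1]
a=read_camera("side")["image"][160:330,175:375,::-1]
a=cv2.resize(a,(494,420),interpolation=2)
cv2.imwrite("pics/g4.png",cv2.resize(np.hstack([a,b]),(800,319)))
E
```

```text
time: 10.33
tool_pos: [0.5638, 0.0867, 0.3281]
tool_rot: [-3.141, 0.002, 0.209]
contact_force: [-0.0, 1.2, 0.1]
opening: 0.0597
grip_force: 0.0
time: 10.92
tool_pos: [0.5631, 0.087, 0.3294]
tool_rot: [-3.141, -0.001, 0.209]
contact_force: [-0.3, 2.5, 2.6]
opening: 0.0257
grip_force: 25.0
delta press-aligned tool axes [-0.0001 -0.0005 -0.0007] rotvec [-0.001 -0.001 -0.   ] t 10.9167
time: 11.58
tool_pos: [0.6194, 0.099, 0.3381]
tool_rot: [3.141, -0.004, 0.209]
contact_force: [-4.2, 2.3, 17.0]
opening: 0.0248
grip_force: 25.0
time: 12.0
tool_pos: [0.6407, 0.1035, 0.3293]
tool_rot: [3.141, -0.013, 0.209]
contact_force: [7.2, 4.9, 13.2]
opening: 0.0243
grip_force: 25.0
delta press-aligned tool axes [-0.0025 -0.0005  0.0029] rotvec [ 0.001 -0.013  0.   ] t 12.0
```

View pics/g4.png

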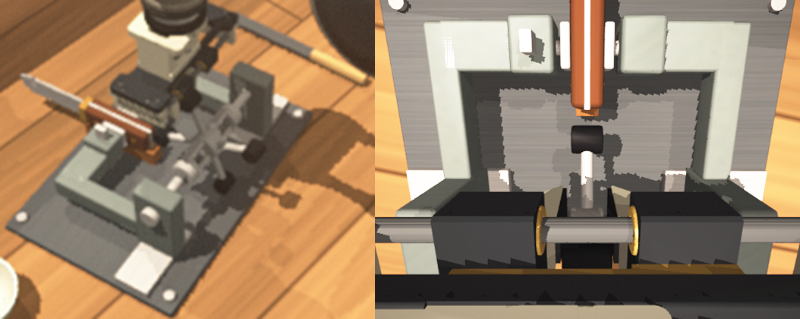

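The tab has popped: it stands proud of the head in the side view at (102,128) and in the wrist view at (527,42). I'll release, lift clear and measure.

```bash
echo '{"x": [0, 0, 0, 0, 0, 0, 0, 0], "y": [0, 0, 0, 0, 0, 0, 0, 0], "z": [0, 0, 0, 0, -0.02, -0.025, -0.025, -0.025], "wx": [0, 0, 0, 0, 0, 0, 0, 0], "wy": [0, 0, 0, 0, 0, 0, 0, 0], "wz": [0, 0, 0, 0, 0, 0, 0, 0]}' | python3 drive.py 0.06
echo '{"x": [-0.03, -0.04, -0.04, -0.04, -0.03, 0, 0, 0], "y": [0, 0, 0, 0, 0, 0, 0, 0], "z": [-0.02, 0, 0, 0, 0, 0, 0, 0], "wx": [0, 0, 0, 0, 0, 0, 0, 0], "wy": [0, 0, 0, 0, 0, 0, 0, 0], "wz": [0, 0, 0, 0, 0, 0, 0, 0]}' | python3 drive.py
python3 - <<'E'
from h import *
import cv2
c=read_camera("side");o=np.array([175,160])
for k in range(-1,2): print(k,np.round((proj(c,[grip(Q,.57+k*np.pi/2)])[0]-o)*4,0), "joint 5.28 pred")
cv2.imwrite("pics/g5.png",cv2.resize(c["image"][160:310,175:375,::-1],None,fx=4,fy=4,interpolation=2))
E
```

```text
time: 12.77
tool_pos: [0.6384, 0.1025, 0.4205]
tool_rot: [-3.142, 0.002, 0.209]
contact_force: [0.4, -0.2, -0.2]
opening: 0.0606
grip_force: 0.0
time: 13.43
tool_pos: [0.4631, 0.0653, 0.4404]
tool_rot: [3.141, -0.001, 0.208]
contact_force: [0.9, 0.5, 0.1]
opening: 0.0599
grip_force: 0.0
-1 [533. 301.] joint 5.28 pred
0 [386. 211.] joint 5.28 pred
1 [362. 305.] joint 5.28 pred
```

View pics/g5.png

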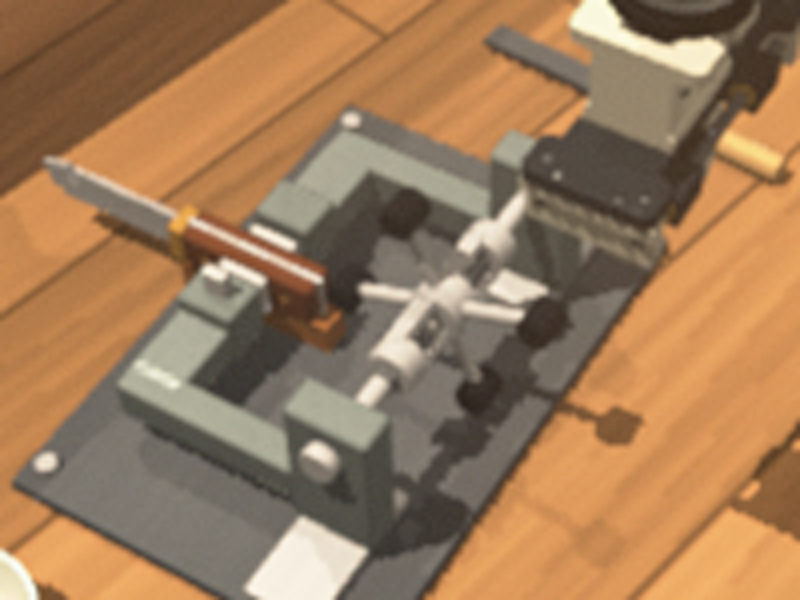

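The tab stands up at (215,278). The grips at (404,210) and (542,318) put the joint at about 5.2, and the arm is clear of the press. Handing in.

```bash
python3 -c "
from cell import robot, order, read_camera
print(order.hand_in())"
```

```text
the job is handed in; nothing more can be done
None
```

The job is handed in: three swings wound the turnbuckle to about 5.2 rad by camera estimate, the indicator tab is up, and the arm has let go; the loose items were never approached.

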